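Roll a feed roller to the measuring station

TASK

A grey feed roller lies across a low rubber-faced inspection track for its run-out check. With the fingertips, push on the upper half of the roller to roll it (not slide it) along the track until it stops lying square across it with its axle in line with the two pointers of the measuring station, then leave it at rest there. Do not grasp or lift the roller, and leave the two capacitors and the step gauge beside the track where they are.

Things in the scene. Friction and masses are not known exactly. Their poses are not given: they have to be found in the camera images.
- track: Fixed aluminium track, 280 x 150 mm, black rubber deck 12 mm above the table. Origin: centre of its underside; x along the track (the roller rolls either way along x), y across, z up. Side guides: inner faces 51 mm from the centre line, tops 24 mm above the table. End stop bars: inner faces 122 mm from the centre, tops 32 mm above the table.
- station: Measuring station, fixed at some place along the track: two steel blocks with upright pointed tips, one on each side guide (63 mm either side of the centre line, tips 48 mm above the table), joined by a 6 mm wide steel strip flat on the deck (no obstacle). Origin: on the deck, on the centre line, midway between the tips; axes as the track's.
- roller: Grey plastic cylinder, loose, 60 mm diameter, 94 mm long, short steel axle ends, about 0.4 kg, across the track. Origin: middle of its axle, 42 mm above the table (top 72 mm); y is its axle, z turns with it (up at start). It starts 90 to 180 mm from the station, either side. Stroked on top it rolls, the top moving twice as far as the axle. Let go at 0.1 m/s it rolls about 10 mm on and stops.
- capacitor_a: Blue can capacitor, 25 mm in diameter, 46 mm tall, standing loose beyond the track; origin at the centre of its underside. To be left alone.
- capacitor_b: Blue can capacitor, 25 mm in diameter, 40 mm tall, standing loose off the track's right-hand end; origin at the centre of its underside. To be left alone.
- gauge: Light-coloured step gauge, a small staircase block 26 x 68 x 24 mm, loose on the near side of the track; origin at the centre of its underside. To be left alone.

How it is judged:
By the outcome, as a careful person would: the job done as asked, in the order asked, and still so for the second after the job is handed in, with the robot touching nothing.
It also fails if it takes over 56 s, if anything falls off the work surface, if the arm or the gripper's body presses on something with over 40 N, if the wrist force passes 120 N, or if a joint passes its speed limit or range.

ROBOT

A 6-joint arm with a two-finger parallel gripper is mounted at the origin on the work surface; the furniture and walls round the work are solid. World frame = base frame: x ahead of the robot, y to its left, z up, the work surface at z = 0. Lengths are in mm, angles in rad, forces in N, time in s.
With the tool pointing down it reaches from about 275 to 825 mm from the base axis. Payload 4.9 kg.
Tool frame: the origin (TCP) lies on the mounting face of the last link; the fingertips stand 173 mm ahead of it and the grasp point (between the pads) lies grip_point_offset ahead of it (grip_point_offset is the distance from the TCP to the grasp point, in mm); z points along the fingers, y is the direction in which the jaws open and shut (so a half turn about z gives the same grasp; the last joint's range is limited). The gripper opens to 85 mm and grips with 20 to 120 N. Pads are 22 mm wide; open, the fingers measure 114 mm over their backs; the gripper's body (76 mm by 85 mm) begins 54 mm behind the grasp point. The pads swing forward as they close: fully open they stand 13 mm farther back than shut.
Start: joints at [-1.281, 0.326, -0.193, 1.052, 0, 1.437], TCP at [226.189, -501.356, 404.681] pointing down, gripper open.
Joint ranges: [-2.65, 2.65], [-0.97, 1.79], [-1.3, 1.35], [-1.93, 2.1], [-1.47, 1.37], [-3.14, 3.14]. Speed limits (rad/s): [2.57, 2.57, 3.14, 3.14, 3.14, 3.14].

INTERFACE

Orientations are given as a 3x3 rotation matrix whose columns are the frame's x, y, z axes.
In Python, from workcell import * gives the robot as it stands. The module is installed in compiled form; this text tells all that it offers.
- The arm moves only by the tool carry_out, never from a script. Its argument "deltas" is one flat list of numbers, 7 for each row, row after row: the shift along the tool's x, y, z as a fraction of full scale, then the turn, a rotation vector about the tool's x, y, z as a fraction of full scale, then the opening, from 0 (shut) to 1 (fully open). In form: [tx, ty, tz, wx, wy, wz, grip, tx, ty, tz, wx, wy, wz, grip, ...]. A call has exactly 10 rows; each row is the pose to reach, as a shift and turn from the pose measured when the call began, along the tool's axes at that moment; what a row does not reach only later rows make up. Full scale, the value 1, is 0.3 m for a shift and 60 degrees for a turn. A row lasts 1/10 s, in which the tool goes at most 50 mm and 8.59 degrees, less where a joint would pass 70% of its speed; a pose out of reach is approached as far as the arm can. A call with a number of a shift or a turn outside -1 to 1 is refused whole. A call with a gripper value outside its range is refused whole. The fingers move at their own pace and stop on an object; "force" is the grip in N (left out, the last holds). Time passes only in rows, so rows that repeat a pose let the fingers close, or fill a call up. It gives the time, the measured TCP pose, the force and the opening at its end, in the units of the state.
- sense(): the state, without advancing time (a new reading comes with each control period).
- read_camera(name): name is "scene" or "top"; returns the picture (480x640x3 uint8, blue, green, red); there is no depth.
- camera_params(name): a dict with "fx", "fy", "cx", "cy" (pixels), "R" (3x3) and "t" (3): a world point X has camera coordinates R X + t. Camera axes: x right, y down, z forward; pixel columns grow to the right and rows downward; lengths in mm; the calibration is good to about 2 mm. A picture is of the moment at which its call begins. camera_params takes no time and is no camera call.
- hand_in(): hands the job in, once; it reports no verdict.
The state is a dict: "time_s": time; "qpos": joint angles; "qvel": joint speeds; "joint_torque": joint torques, N m; "tool_pos": TCP position; "tool_rot": TCP orientation; "force": force on the tool from outside, world axes, zero at the start; "moment": the same for the moment, N m; "grip_width": finger opening in mm.
Only numpy, scipy, OpenCV 4.12 (cv2) and the standard library are available. Lean on these libraries where they do the work, as an engineer would, in place of code of your own. Each camera call takes 0.05 s, during which the arm holds its last target.

## Working session

There is one attempt and no reset: what is moved stays moved. The work goes in short steps, Python scripts to look and compute and a tool call to move; the robot and the scene stay as the last step left them, time stands still between calls to the robot, and variables do not carry over. Pictures are saved under pics/ and viewed, and the job is handed in when it is done.

Besides the shell and the picture viewer there is one more tool, called after "Emit:" by a JSON object that holds its "op" and its "data". carry_out: Moves the arm, as the interface text tells. Its arguments: {"type":"object","properties":{"deltas":{"type":"array","items":{"type":"number"}},"force":{"type":"number"}},"required":["deltas"]}

```bash
mkdir -p pics; python3 - <<'E'
from workcell import *
import cv2
for n in("scene","top"):
    cv2.imwrite(f"pics/{n}0.png",read_camera(n)); p=camera_params(n); print(n,p)
s=sense(); print(s)
try: print(grip_point_offset)
except Exception as e: print(e)
E
```

```text
scene {'fx': 519.3148540579679, 'fy': 519.3148540579679, 'cx': 320.0118833452661, 'cy': 245.90485935872147, 'R': array([[ 0.84711621, -0.53140548,  0.00153138],
       [-0.30547044, -0.489306  , -0.8168644 ],
       [ 0.43483553,  0.69151128, -0.57682771]]), 't': array([-562.49157055,   44.68243451, 1039.91138964])}
top {'fx': 506.4913542082206, 'fy': 506.4913542082206, 'cx': 314.20606205055145, 'cy': 237.94722248603148, 'R': array([[-1.63625531e-01, -9.86522519e-01, -7.56609117e-05],
       [-9.65527591e-01,  1.60159031e-01, -2.05196382e-01],
       [ 2.02442969e-01, -3.35023143e-02, -9.78720818e-01]]), 't': array([-263.71021989,  527.04919016,  810.20360164])}
{'time_s': 0.1, 'qpos': array([-1.28116248e+00,  3.26847775e-01, -1.93497225e-01,  1.05199812e+00,
        2.90901971e-05,  1.43658647e+00]), 'qvel': array([-0.00053695, -0.00160003,  0.00337361, -0.0001531 ,  0.00061142,
       -0.00034708]), 'joint_torque': array([ 1.12052512e-03, -4.44238901e+01,  2.63037962e+01,  7.85202370e-03,
       -1.79915355e-04,  1.15878942e-05]), 'tool_pos': array([ 226.13106769, -501.07813402,  403.98683993]), 'tool_rot': array([[ 9.11514947e-01,  4.11266738e-01, -4.13888526e-04],
       [ 4.11266879e-01, -9.11513759e-01,  1.49067807e-03],
       [ 2.35801223e-04, -1.52899399e-03, -9.99998803e-01]]), 'force': array([-0.12031857,  0.16902112,  0.64170001]), 'moment': array([-0.00919359, -0.01604746, -0.01089095]), 'grip_width': 85.78395505267596}
154.70000000000002
```

View pics/scene0.png

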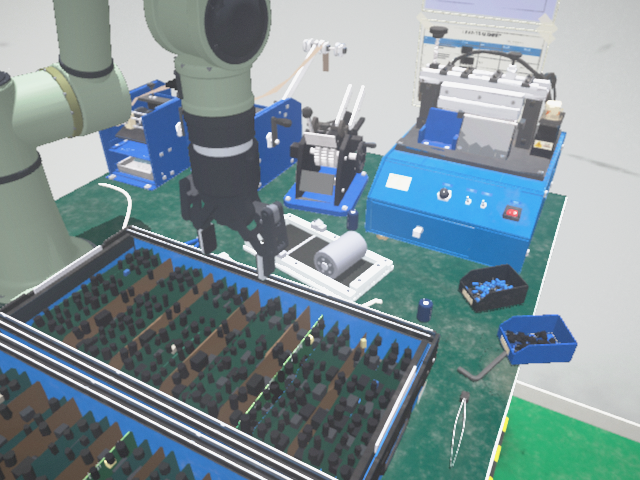

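View pics/top0.png

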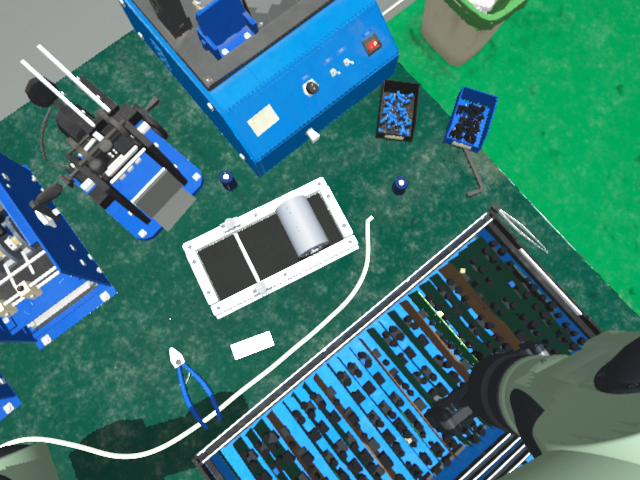

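```bash
python3 - <<'E'
import cv2
a=cv2.imread("pics/top0.png")[165:330,170:370]
cv2.imwrite("pics/c0.png",cv2.resize(a,None,fx=3.6,fy=3.6,interpolation=cv2.INTER_CUBIC))
E
```

```text
(no output)
```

View pics/c0.png

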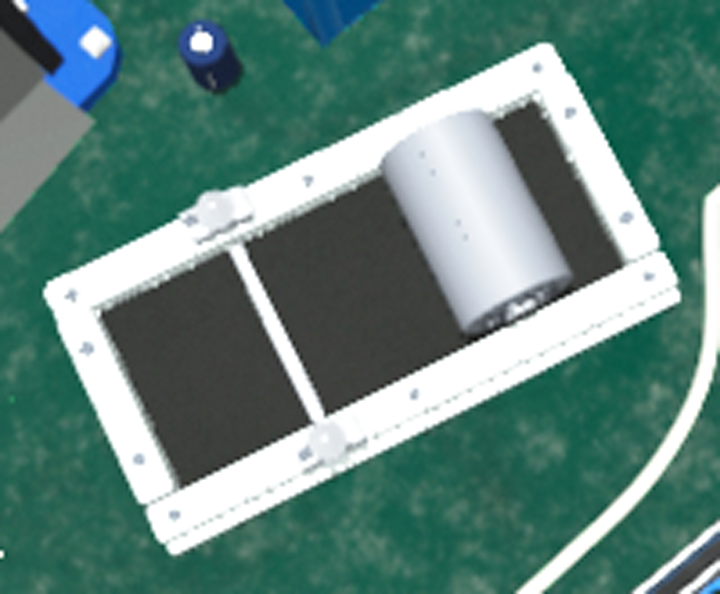

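```bash
cat > h.py <<'E'
import numpy as np, cv2
from workcell import *
P={n:camera_params(n) for n in("top","scene")}
def proj(X,n="top"):
    p=P[n]; c=np.atleast_2d(X)@p["R"].T+p["t"]
    return np.c_[p["fx"]*c[:,0]/c[:,2]+p["cx"],p["fy"]*c[:,1]/c[:,2]+p["cy"]]
def back(uv,z,n="top"):
    p=P[n]; uv=np.atleast_2d(uv).astype(float)
    d=np.c_[(uv[:,0]-p["cx"])/p["fx"],(uv[:,1]-p["cy"])/p["fy"],np.ones(len(uv))]@p["R"]
    C=-p["R"].T@p["t"]; return C+d*((z-C[2])/d[:,2])[:,None]
def crop(c): return np.asarray(c,float)/3.6+[170,165]
E
python3 - <<'E'
from h import *
print(-P["top"]["R"].T@P["top"]["t"],proj([[*(-P["top"]["R"].T@P["top"]["t"])[:2],0]]))
def b(c,z): return back(crop(c),z).round(1)
print("strip",b([[238,248],[322,418]],12))
print("tips",b([[218,210],[330,440]],48))
print("outer corners z24",b([[45,290],[548,43],[680,290],[172,552]],24))
print("inner deck",b([[100,312],[178,487],[622,268],[535,98]],24))
print("caps,",back([[227,178],[401,184]],42),back([[232,347],[236,358],[274,343],[269,332]],24))
E
```

```text
[ 301.71078733 -317.42406199  901.09176598] [[314.24521683 344.1370486 ]]
strip [[ 515.9 -210.7   12. ]
 [ 424.7 -239.9   12. ]]
tips [[ 527.4 -208.    48. ]
 [ 408.9 -245.3   48. ]]
outer corners z24 [[ 507.6 -116.    24. ]
 [ 592.4 -380.3   24. ]
 [ 456.7 -423.    24. ]
 [ 371.4 -161.5   24. ]]
inner deck [[ 492.3 -141.3   24. ]
 [ 401.5 -168.2   24. ]
 [ 472.2 -396.8   24. ]
 [ 565.  -369.1   24. ]]
caps, [[ 612.15543626 -211.75208819   42.        ]
 [ 550.62195703 -514.59567164   42.        ]] [[ 319.81377783 -179.28726571   24.        ]
 [ 300.72951702 -183.56849899   24.        ]
 [ 314.73828123 -250.4117039    24.        ]
 [ 334.27656619 -244.71778753   24.        ]]
```

```bash
cat > fit.py <<'E'
from h import *
from scipy.optimize import least_squares
def W(pose,L):
    x,y,a=pose; L=np.atleast_2d(np.asarray(L,float)); c,s=np.cos(a),np.sin(a)
    return np.c_[x+c*L[:,0]-s*L[:,1],y+s*L[:,0]+c*L[:,1],L[:,2]]
if __name__=="__main__":
    pix=crop([[45,290],[548,43],[680,290],[172,552],[218,210],[330,440],[238,248],[322,418]])
    def M(p):
        s=p[3]
        return W(p[:3],[[-140,75,24],[140,75,24],[140,-75,24],[-140,-75,24],[s,63,48],[s,-63,48],[s,51,12],[s,-48,12]])
    r=least_squares(lambda p:(proj(M(p))-pix).ravel(),[482,-270,-1.26,-45],loss="soft_l1")
    print(r.x, np.rad2deg(r.x[2])); print(r.fun.reshape(-1,2).round(1))
    T=r.x[:3];s=r.x[3]
    np.save("track.npy",r.x)
    im=cv2.imread("pics/top0.png")[165:330,170:370]; im=cv2.resize(im,None,fx=3.6,fy=3.6,interpolation=cv2.INTER_CUBIC)
    def line(L,col,cl=True):
        q=((proj(W(T,L))-[170,165])*3.6).round().astype(int); cv2.polylines(im,[q],cl,col,1)
    line([[-140,75,24],[140,75,24],[140,-75,24],[-140,-75,24]],(0,0,255))
    line([[-122,51,12],[122,51,12],[122,-51,12],[-122,-51,12]],(0,255,0))
    for k in(-3,3): line([[s+k,51,12],[s+k,-51,12]],(255,0,0))
    line([[s,63,48],[s,-63,48]],(0,255,255))
    # roller guess fit: outline
    for rx in (float(__import__('sys').argv[1]),):
        import math
        ya=float(__import__('sys').argv[2]); ry=float(__import__('sys').argv[3])
        Rp=(*W(T,[[rx,ry,0]])[0,:2],T[2]+ya)
        pts=[[30*math.cos(t),e,42+30*math.sin(t)] for e in(-47,47) for t in np.linspace(0,6.28,60)]
        q=((proj(W(Rp,pts))-[170,165])*3.6).round().astype(np.float32)
        cv2.polylines(im,[cv2.convexHull(q).astype(int)],True,(255,0,255),1)
    cv2.imwrite("pics/"+__import__('sys').argv[4],im)
E
python3 fit.py 45 0 0 fit1.png
```

```text
[ 482.86426416 -270.88108266   -1.25672636  -46.95106911] -72.0051165536169
[[-1.  -1.7]
 [-0.2 -2.7]
 [ 2.6  0.7]
 [-0.1  1.9]
 [-0.8 -0.4]
 [ 0.3  0.2]
 [-0.2 -0.5]
 [ 0.8  1. ]]
```

View pics/fit1.png

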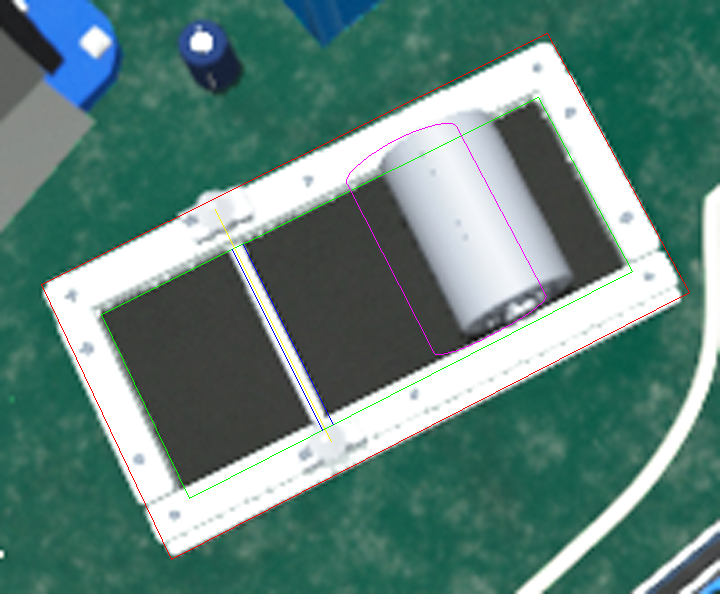

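```bash
python3 fit.py 61 0.0 2 fit2.png
```

```text
[ 482.86426416 -270.88108266   -1.25672636  -46.95106911] -72.0051165536169
[[-1.  -1.7]
 [-0.2 -2.7]
 [ 2.6  0.7]
 [-0.1  1.9]
 [-0.8 -0.4]
 [ 0.3  0.2]
 [-0.2 -0.5]
 [ 0.8  1. ]]
```

View pics/fit2.png

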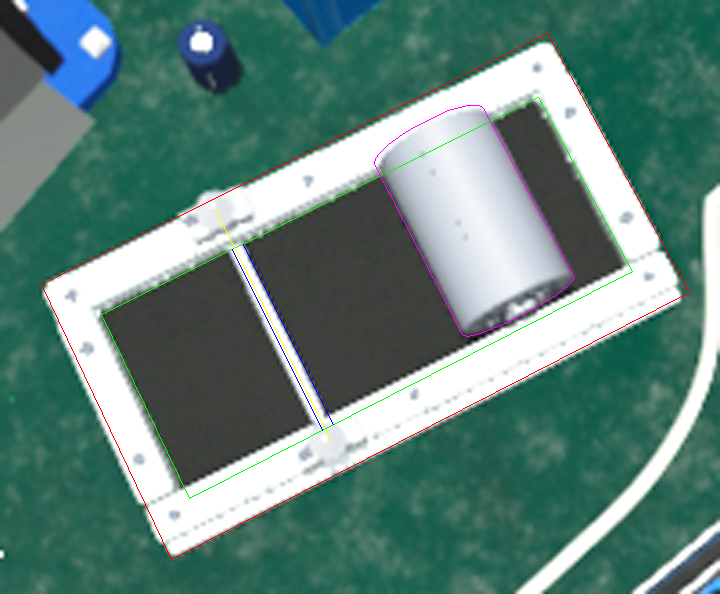

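Emit:
{"op": "carry_out", "data": {"deltas": [0.1,0.003,0,0,0,-0.12,0.6,0.2,0.006,0,0,0,-0.25,0.6,0.3,0.01,0,0,0,-0.38,0.6,0.42,0.013,0,0,0,-0.5,0.6,0.54,0.016,0,0,0,-0.63,0.6,0.66,0.02,0,0,0,-0.75,0.6,0.78,0.025,0,0,0,-0.87,0.6,0.9,0.03,0,0,0,-1,0.6,0.97,0.033,0,0,0,-1,0.6,1,0.034,0,0,0,-1,0.6]}}

```text
time_s: 1.1
tool_pos: [505.4, -385.8, 403.3]
tool_rot: [[0.097, 0.995, -0.001], [0.995, -0.097, 0.002], [0.002, -0.001, -1.0]]
force: [-0.3, -0.6, 0.7]
grip_width: 51.5
```

```bash
cat > st.py <<'E'
from fit import *
p=np.load("track.npy"); T=p[:3]
def track_of(X):
    c,s=np.cos(T[2]),np.sin(T[2]); d=np.asarray(X)[:2]-T[:2]
    return np.array([c*d[0]+s*d[1],-s*d[0]+c*d[1]])
Y=np.array([-np.sin(T[2]),np.cos(T[2]),0]);Z=np.array([0,0,-1.]);X=np.cross(Y,Z); Rt=np.c_[X,Y,Z]
from scipy.spatial.transform import Rotation as Ro
def goal(tx,ty,z):
    s=sense(); R=s["tool_rot"]; g=np.r_[W(T,[[tx,ty,0]])[0,:2],z]
    print("goal",g.round(1),"frac",(R.T@(g-s["tool_pos"])/300).round(4),"rot",(Ro.from_matrix(R.T@Rt).as_rotvec()/np.deg2rad(60)).round(4))
def show():
    s=sense(); print("t",s["time_s"],"pos",s["tool_pos"].round(1),"track",track_of(s["tool_pos"]).round(1),"F",s["force"].round(2),"w",round(s["grip_width"],1),"q",s["qpos"].round(2))
E
python3 - <<'E'
from st import *
show(); goal(116,0,404)
E
```

```text
t 1.1 pos [ 505.4 -385.8  403.3] track [116.3 -14.1] F [-0.31 -0.63  0.73] w 51.5 q [-0.77  0.49  0.05  1.14  0.    0.9 ]
goal [ 518.7 -381.2  404. ] frac [ 0.0196  0.0426 -0.0025] rot [-0.0007 -0.0023 -0.3929]
```

Emit:
{"op": "carry_out", "data": {"deltas": [0.01,0.01,0.03,0,0,-0.1,0.6,0.02,0.02,0.08,0,0,-0.2,0.6,0.02,0.043,0.14,0,0,-0.3,0.6,0.02,0.043,0.2,-0.001,-0.002,-0.393,0.6,0.02,0.043,0.27,-0.001,-0.002,-0.393,0.6,0.02,0.043,0.34,-0.001,-0.002,-0.393,0.6,0.02,0.043,0.4,-0.001,-0.002,-0.393,0.6,0.02,0.043,0.44,-0.001,-0.002,-0.393,0.6,0.02,0.043,0.46,-0.001,-0.002,-0.393,0.6,0.02,0.043,0.465,-0.001,-0.002,-0.393,0.6]}}

```text
time_s: 2.1
tool_pos: [518.3, -380.9, 263.3]
tool_rot: [[-0.308, 0.951, -0.001], [0.951, 0.308, 0.001], [0.001, -0.0, -1.0]]
force: [0.8, -0.5, -0.8]
grip_width: 51.1
```

```bash
python3 - <<'E'
from st import *
show(); goal(116,0,264)
for n in("scene","top"): cv2.imwrite(f"pics/{n}1.png",read_camera(n))
a=cv2.imread("pics/scene1.png")[120:310,210:430]
cv2.imwrite("pics/s1c.png",cv2.resize(a,None,fx=3,fy=3,interpolation=cv2.INTER_CUBIC))
tp=sense()["tool_pos"]
for d in (160,165,173):
    print(d,[((proj(tp+Rt@np.array([x,y,d]),"scene")-[210,120])*3).round(0) .tolist()for y in(-30,30) for x in(-11,11)])
E
```

```text
t 2.1 pos [ 518.3 -380.9  263.3] track [115.6  -0.3] F [ 0.8  -0.47 -0.83] w 51.1 q [-0.75  0.61 -0.11  0.85  0.    0.51]
goal [ 518.7 -381.2  264. ] frac [-0.0013  0.001  -0.0024] rot [-0.0002 -0.001  -0.0005]
160 [[[447.0, 386.0]], [[417.0, 372.0]], [[505.0, 342.0]], [[476.0, 330.0]]]
165 [[[447.0, 393.0]], [[417.0, 379.0]], [[505.0, 349.0]], [[475.0, 336.0]]]
173 [[[446.0, 404.0]], [[416.0, 390.0]], [[504.0, 360.0]], [[475.0, 347.0]]]
```

View pics/s1c.png

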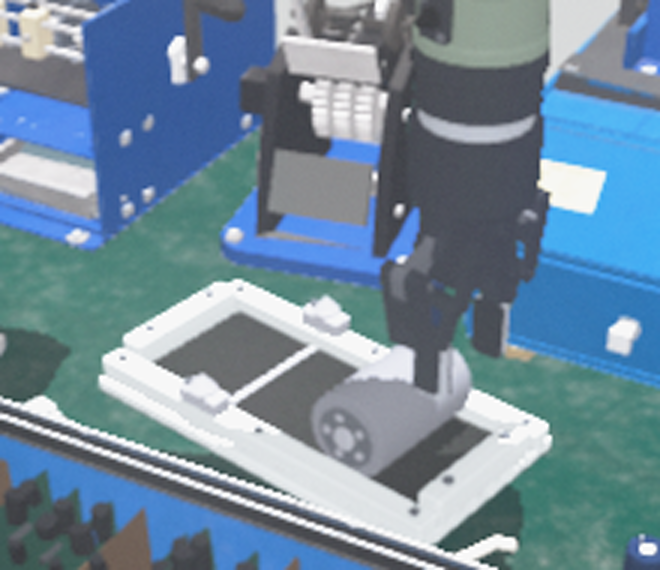

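Emit:
{"op": "carry_out", "data": {"deltas": [0,0.001,0.03,0,-0.001,0,0.6,0,0.001,0.07,0,-0.001,0,0.6,0,0.001,0.11,0,-0.001,0,0.6,0,0.001,0.13,0,-0.001,0,0.6,0,0.001,0.138,0,-0.001,0,0.6,0.005,0.001,0.138,0,-0.001,0,0.6,0.015,0.001,0.138,0,-0.001,0,0.6,0.025,0.001,0.138,0,-0.001,0,0.6,0.032,0.001,0.138,0,-0.001,0,0.6,0.04,0.001,0.138,0,-0.001,0,0.6]}}

```text
time_s: 3.2
tool_pos: [515.4, -369.4, 223.2]
tool_rot: [[-0.309, 0.951, 0.001], [0.951, 0.309, -0.002], [-0.002, 0.001, -1.0]]
force: [0.5, 0.7, -0.2]
grip_width: 50.8
```

```bash
python3 - <<'E'
from st import *
show(); goal(103,0,222)
E
```

```text
t 3.2 pos [ 515.4 -369.4  223.2] track [103.7   0.5] F [ 0.52  0.73 -0.24] w 50.8 q [-0.74  0.64 -0.18  0.75 -0.    0.52]
goal [ 514.7 -368.8  222. ] frac [ 0.0024 -0.0017  0.0041] rot [ 0.0009  0.0018 -0.0001]
```

Emit:
{"op": "carry_out", "data": {"deltas": [0.006,-0.001,0.004,0,0.001,0,0.6,0.014,-0.001,0.004,0,0.001,0,0.6,0.024,-0.001,0.004,0,0.001,0,0.6,0.036,-0.001,0.004,0,0.001,0,0.6,0.048,-0.001,0.004,0,0.001,0,0.6,0.06,-0.001,0.004,0,0.001,0,0.6,0.072,-0.001,0.004,0,0.001,0,0.6,0.082,-0.001,0.004,0,0.001,0,0.6,0.09,-0.001,0.004,0,0.001,0,0.6,0.095,-0.001,0.004,0,0.001,0,0.6]}}

```text
time_s: 4.2
tool_pos: [508.6, -348.5, 228.6]
tool_rot: [[-0.306, 0.952, 0.008], [0.952, 0.306, -0.02], [-0.022, 0.002, -1.0]]
force: [-5.2, -14.4, 25.4]
grip_width: 51.3
```

```bash
cat >pic.py <<'E'
from st import *
import sys
k=sys.argv[1]
show()
for n,o,sz in(("scene",(210,120),(220,190)),("top",(170,165),(200,165))):
    a=read_camera(n); cv2.imwrite(f"pics/{n}{k}.png",a); a=a[o[1]:o[1]+sz[1],o[0]:o[0]+sz[0]]
    cv2.imwrite(f"pics/{n}{k}c.png",cv2.resize(a,None,fx=3.6,fy=3.6 if n=="top" else 3,interpolation=cv2.INTER_CUBIC) if n=="top" else cv2.resize(a,None,fx=3,fy=3,interpolation=cv2.INTER_CUBIC))
a=cv2.imread(f"pics/scene{k}c.png");b=cv2.imread(f"pics/top{k}c.png")
a=cv2.resize(a,None,fx=.6,fy=.6);b=cv2.resize(b,None,fx=.55,fy=.55)
E
python3 pic.py 2
```

```text
t 4.2 pos [ 508.6 -348.5  228.6] track [81.8  0.5] F [ -5.19 -14.41  25.38] w 51.3 q [-0.72  0.6  -0.24  0.71 -0.01  0.54]
```

View pics/scene2c.png

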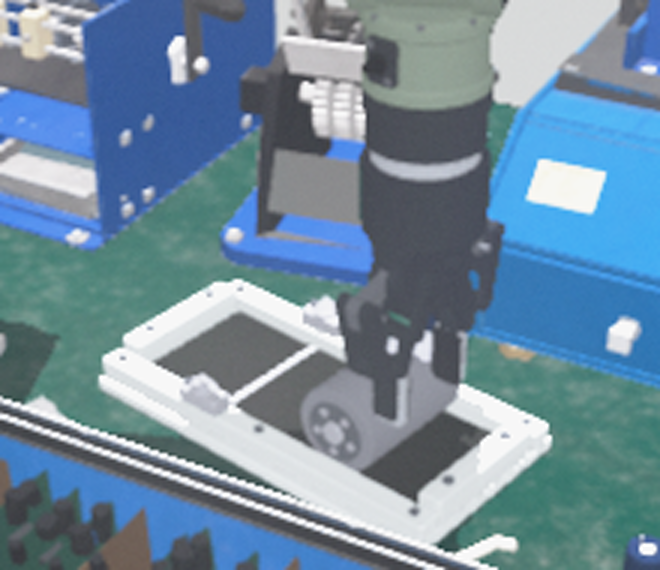

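View pics/top2c.png

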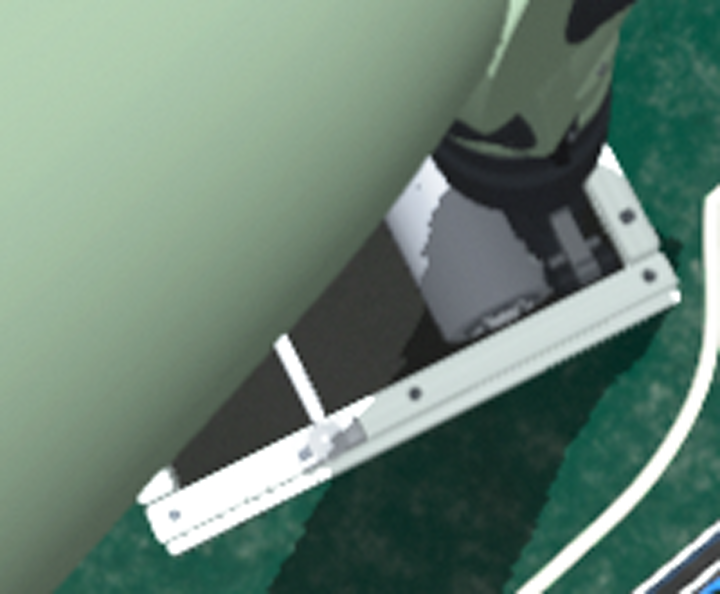

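```bash
cat >> st.py <<'E'
def ax(c,y=-47):  # scene crop pixel of near axle end -> track x
    uv=np.asarray(c,float)/3+[210,120]
    q=back([uv],42,"scene")[0]; return track_of(q)
E
python3 - <<'E'
from st import *
print(ax([347,438]),ax([335,432]))
print(((proj(W(T,[[p[3],63,48],[p[3],-63,48],[140,-75,24],[-140,-75,24],[-140,75,24]]),"scene")-[210,120])*3).round(0))
goal(72,0,250)
E
```

```text
[ 62.58042444 -43.51650668] [ 52.8290841  -43.57684923]
[[323. 300.]
 [199. 379.]
 [414. 537.]
 [ 91. 365.]
 [238. 278.]]
goal [ 505.1 -339.4  250. ] frac [ 0.0309 -0.0015 -0.0716] rot [ 0.0017  0.0206 -0.0029]
```

Emit:
{"op": "carry_out", "data": {"deltas": [-0.01,0,0,0,0.005,0,0.6,-0.01,-0.001,-0.03,0.001,0.01,-0.002,0.6,-0.005,-0.001,-0.06,0.002,0.02,-0.003,0.6,0.005,-0.001,-0.075,0.002,0.02,-0.003,0.6,0.015,-0.001,-0.075,0.002,0.02,-0.003,0.6,0.025,-0.001,-0.075,0.002,0.02,-0.003,0.6,0.033,-0.001,-0.072,0.002,0.02,-0.003,0.6,0.033,-0.001,-0.06,0.002,0.02,-0.003,0.6,0.033,-0.001,-0.055,0.002,0.02,-0.003,0.6,0.033,-0.001,-0.055,0.002,0.02,-0.003,0.6]}}

```text
time_s: 5.3
tool_pos: [505.0, -338.7, 244.4]
tool_rot: [[-0.309, 0.951, -0.001], [0.951, 0.309, -0.0], [0.0, -0.001, -1.0]]
force: [0.5, 0.1, -0.2]
grip_width: 51.2
```

```bash
python3 pic.py 3; python3 -c "
from st import *
goal(71,0,240)"
```

```text
t 5.3 pos [ 505.  -338.7  244.4] track [71.4  0. ] F [ 0.52  0.06 -0.2 ] w 51.2 q [-0.71  0.58 -0.24  0.76 -0.    0.54]
goal [ 504.8 -338.4  240. ] frac [ 0.0019 -0.0004  0.016 ] rot [-0.0004  0.0004 -0.0001]
```

View pics/scene3c.png

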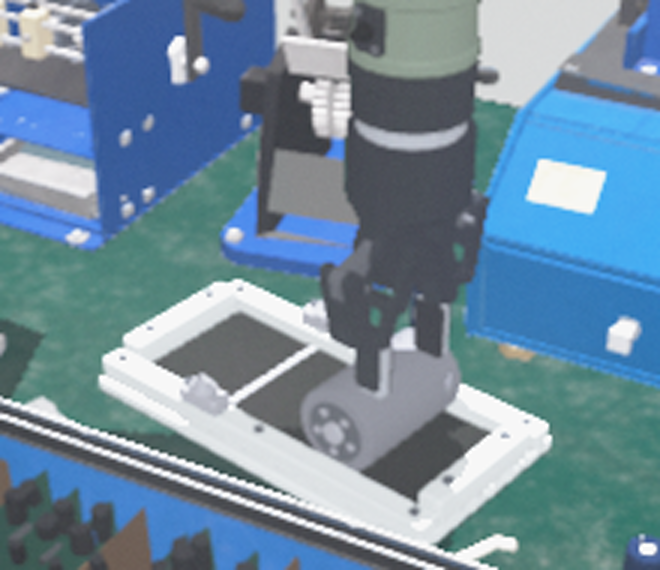

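Emit:
{"op": "carry_out", "data": {"deltas": [0,0,0.015,0,0,0,0.6,0,0,0.026,0,0,0,0.6,0.005,0,0.03,0,0,0,0.6,0.025,0,0.03,0,0,0,0.6,0.05,0,0.03,0,0,0,0.6,0.08,0,0.03,0,0,0,0.6,0.11,0,0.03,0,0,0,0.6,0.14,0,0.03,0,0,0,0.6,0.165,0,0.03,0,0,0,0.6,0.175,0,0.03,0,0,0,0.6]}}

```text
time_s: 6.4
tool_pos: [490.3, -291.6, 241.7]
tool_rot: [[-0.308, 0.951, 0.005], [0.951, 0.308, -0.012], [-0.013, 0.001, -1.0]]
force: [-6.1, -2.5, 32.7]
grip_width: 51.3
```

```bash
python3 pic.py 4; python3 -c "
from st import *
goal(71,0,240)"
```

```text
t 6.4 pos [ 490.3 -291.6  241.7] track [22.   0.7] F [-6.08 -2.49 32.68] w 51.3 q [-0.66  0.52 -0.36  0.69 -0.01  0.59]
goal [ 504.8 -338.4  240. ] frac [-0.1633 -0.0022  0.0075] rot [ 0.0013  0.0118 -0.0009]
```

View pics/scene4c.png

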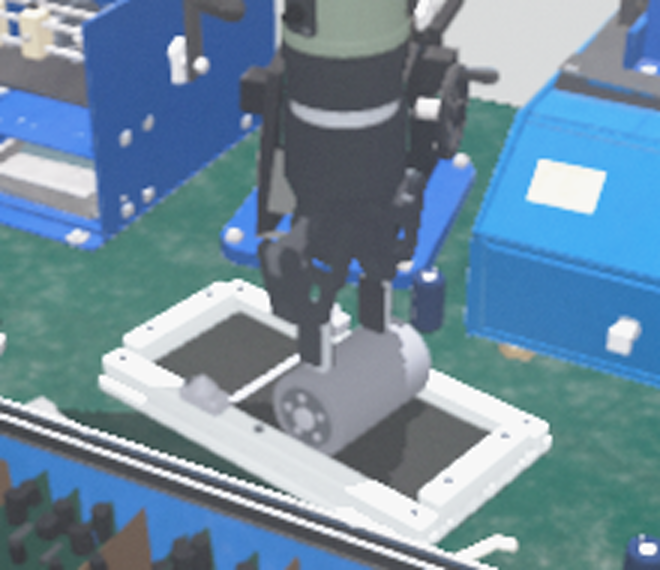

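```bash
python3 -c "
from st import *
print(ax([303,418]))
goal(46,0,250)"
```

```text
[ 27.72143641 -45.3635262 ]
goal [ 497.1 -314.6  250. ] frac [-0.0804 -0.0023 -0.0268] rot [ 0.0013  0.0118 -0.0009]
```

Emit:
{"op": "carry_out", "data": {"deltas": [0,0,-0.01,0,0.005,0,0.6,0,-0.001,-0.025,0.001,0.012,-0.001,0.6,-0.01,-0.002,-0.035,0.001,0.012,-0.001,0.6,-0.03,-0.002,-0.035,0.001,0.012,-0.001,0.6,-0.055,-0.002,-0.035,0.001,0.012,-0.001,0.6,-0.075,-0.002,-0.03,0.001,0.012,-0.001,0.6,-0.08,-0.002,-0.02,0.001,0.012,-0.001,0.6,-0.08,-0.002,-0.01,0.001,0.012,-0.001,0.6,-0.08,-0.002,-0.007,0.001,0.012,-0.001,0.6,-0.08,-0.002,-0.007,0.001,0.012,-0.001,0.6]}}

```text
time_s: 7.5
tool_pos: [496.9, -314.3, 243.6]
tool_rot: [[-0.309, 0.951, -0.001], [0.951, 0.309, 0.001], [0.001, -0.0, -1.0]]
force: [-0.2, -0.0, -0.7]
grip_width: 51.1
```

```bash
python3 pic.py 5; python3 -c "
from st import *
goal(46,0,239)"
```

```text
t 7.5 pos [ 496.9 -314.3  243.6] track [45.6 -0. ] F [-0.22 -0.05 -0.72] w 51.1 q [-0.69  0.54 -0.3   0.73  0.    0.57]
goal [ 497.1 -314.6  239. ] frac [-0.0008 -0.0005  0.0168] rot [ 0.0002 -0.0003  0.0003]
```

View pics/scene5c.png

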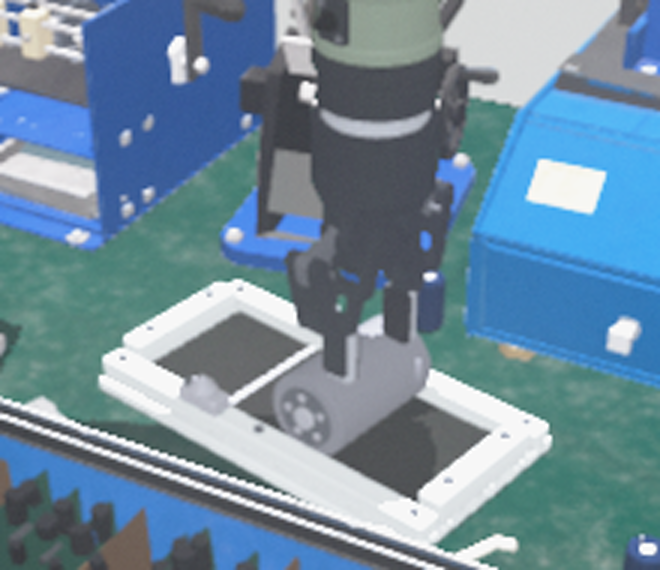

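Emit:
{"op": "carry_out", "data": {"deltas": [0,0,0.01,0,0,0,0.6,0,0,0.017,0,0,0,0.6,0.005,0,0.019,0,0,0,0.6,0.025,0,0.019,0,0,0,0.6,0.05,0,0.018,0,0,0,0.6,0.08,0,0.018,0,0,0,0.6,0.11,0,0.018,0,0,0,0.6,0.14,0,0.018,0,0,0,0.6,0.165,0,0.018,0,0,0,0.6,0.175,0,0.018,0,0,0,0.6]}}

```text
time_s: 8.6
tool_pos: [481.7, -265.3, 241.8]
tool_rot: [[-0.309, 0.951, 0.003], [0.951, 0.309, -0.005], [-0.006, 0.002, -1.0]]
force: [-3.2, -0.8, 17.3]
grip_width: 51.4
```

```bash
python3 pic.py 6; python3 -c "
from st import *
goal(21,0,250)"
```

```text
t 8.6 pos [ 481.7 -265.3  241.8] track [-5.7  0.6] F [-3.21 -0.75 17.29] w 51.4 q [-0.64  0.49 -0.41  0.67 -0.    0.62]
goal [ 489.4 -290.9  250. ] frac [-0.089  -0.0021 -0.0269] rot [0.0015 0.0054 0.0005]
```

View pics/scene6c.png

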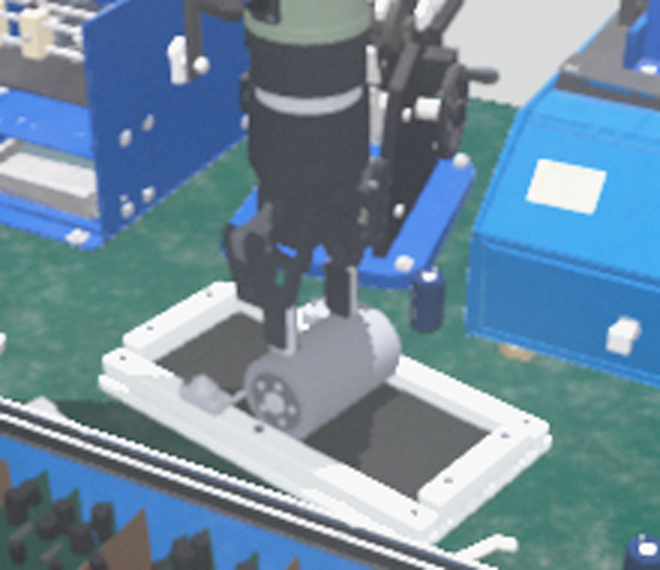

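Emit:
{"op": "carry_out", "data": {"deltas": [0,0,-0.01,0,0.005,0,0.6,0,-0.001,-0.025,0.001,0.005,0,0.6,-0.01,-0.002,-0.035,0.001,0.005,0,0.6,-0.03,-0.002,-0.035,0.001,0.005,0,0.6,-0.055,-0.002,-0.035,0.001,0.005,0,0.6,-0.08,-0.002,-0.03,0.001,0.005,0,0.6,-0.086,-0.002,-0.02,0.001,0.005,0,0.6,-0.086,-0.002,-0.01,0.001,0.005,0,0.6,-0.086,-0.002,-0.007,0.001,0.005,0,0.6,-0.086,-0.002,-0.007,0.001,0.005,0,0.6]}}

```text
time_s: 9.7
tool_pos: [488.9, -289.7, 243.5]
tool_rot: [[-0.31, 0.951, -0.0], [0.951, 0.31, 0.001], [0.001, -0.0, -1.0]]
force: [-0.3, -0.3, -0.2]
grip_width: 51.2
```

```bash
python3 pic.py 7; python3 -c "
from st import *
print(ax([274,402]))
goal(20,0,239)"
```

```text
t 9.7 pos [ 488.9 -289.7  243.5] track [19.7 -0.1] F [-0.31 -0.34 -0.22] w 51.2 q [-0.66  0.51 -0.35  0.7   0.    0.59]
[  2.02122405 -44.30486465]
goal [ 489.  -289.9  239. ] frac [-0.0004 -0.0001  0.0164] rot [0.0003 0.0001 0.0007]
```

View pics/scene7c.png

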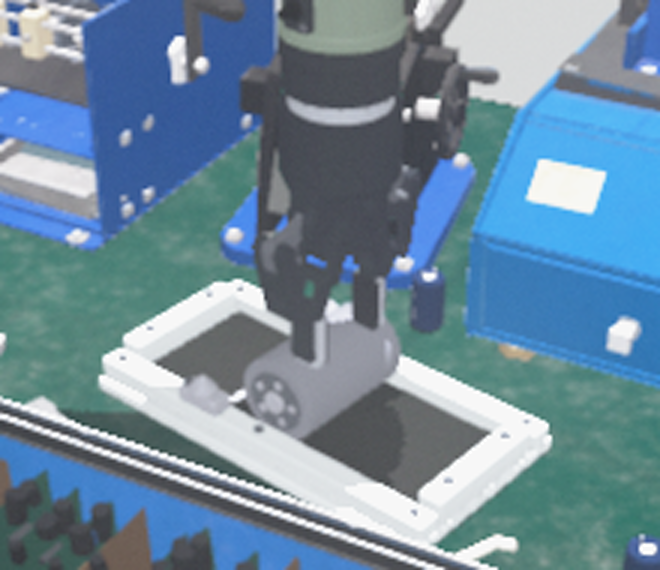

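View pics/top7c.png

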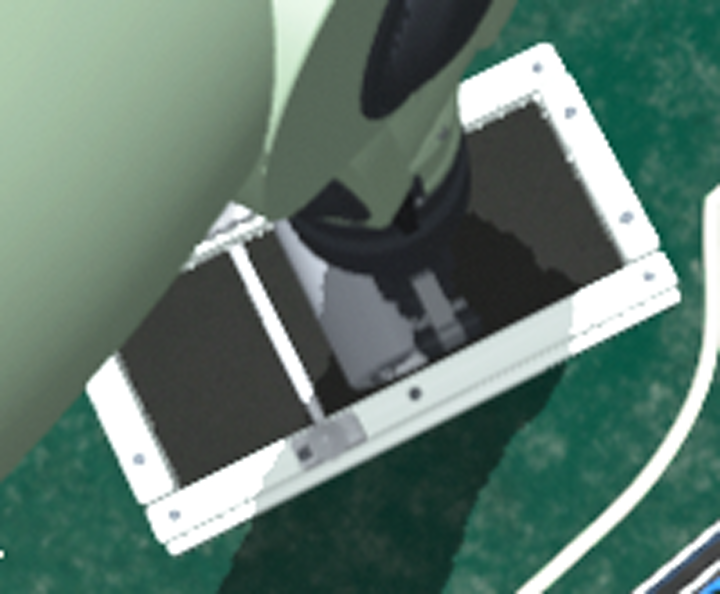

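Emit:
{"op": "carry_out", "data": {"deltas": [0,0,0.01,0,0,0,0.6,0,0,0.017,0,0,0,0.6,0.005,0,0.019,0,0,0,0.6,0.025,0,0.019,0,0,0,0.6,0.05,0,0.018,0,0,0,0.6,0.08,0,0.018,0,0,0,0.6,0.11,0,0.018,0,0,0,0.6,0.14,0,0.018,0,0,0,0.6,0.165,0,0.018,0,0,0,0.6,0.175,0,0.018,0,0,0,0.6]}}

```text
time_s: 10.8
tool_pos: [473.6, -240.8, 241.8]
tool_rot: [[-0.31, 0.951, 0.004], [0.951, 0.31, -0.006], [-0.007, 0.002, -1.0]]
force: [-4.1, -0.5, 20.3]
grip_width: 51.5
```

```bash
python3 -c "
from st import *
show()
goal(-6,0,250)"
```

```text
t 10.8 pos [ 473.6 -240.8  241.8] track [-31.5   0.5] F [-4.07 -0.51 20.34] w 51.5 q [-0.61  0.46 -0.46  0.65 -0.    0.65]
goal [ 481.  -265.2  250. ] frac [-0.0851 -0.0018 -0.0269] rot [0.0016 0.0065 0.0008]
```

Emit:
{"op": "carry_out", "data": {"deltas": [0,0,-0.01,0,0.005,0,0.6,0,-0.001,-0.025,0.001,0.006,0.001,0.6,-0.01,-0.002,-0.035,0.001,0.006,0.001,0.6,-0.03,-0.002,-0.035,0.001,0.006,0.001,0.6,-0.055,-0.002,-0.035,0.001,0.006,0.001,0.6,-0.08,-0.002,-0.03,0.001,0.006,0.001,0.6,-0.088,-0.002,-0.02,0.001,0.006,0.001,0.6,-0.088,-0.002,-0.01,0.001,0.006,0.001,0.6,-0.088,-0.002,-0.007,0.001,0.006,0.001,0.6,-0.088,-0.002,-0.007,0.001,0.006,0.001,0.6]}}

```text
time_s: 11.8
tool_pos: [481.0, -265.7, 243.6]
tool_rot: [[-0.309, 0.951, -0.0], [0.951, 0.309, 0.0], [0.001, 0.0, -1.0]]
force: [-0.1, 0.9, -0.4]
grip_width: 51.5
```

```bash
python3 pic.py 8; python3 -c "
from st import *
goal(-5,0,239)"
```

```text
t 11.8 pos [ 481.  -265.7  243.6] track [-5.5 -0.2] F [-0.1   0.91 -0.38] w 51.5 q [-0.64  0.49 -0.4   0.68  0.    0.62]
goal [ 481.3 -266.1  239. ] frac [-0.0011  0.0002  0.0165] rot [0.0004 0.0002 0.    ]
```

View pics/scene8c.png

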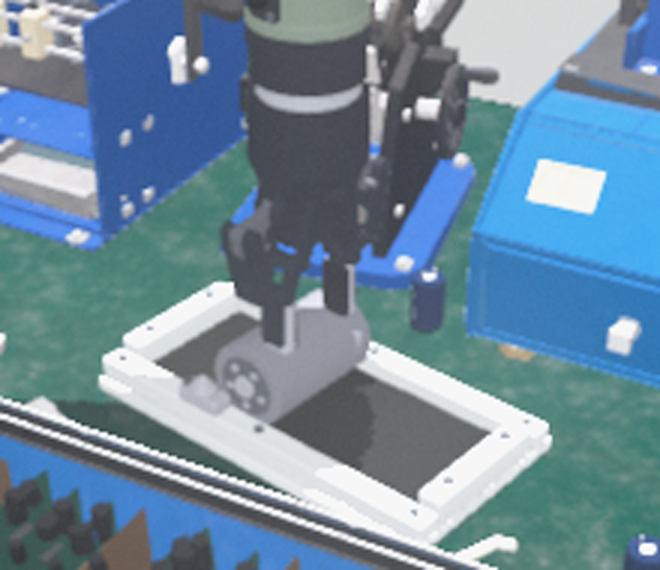

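View pics/top8c.png

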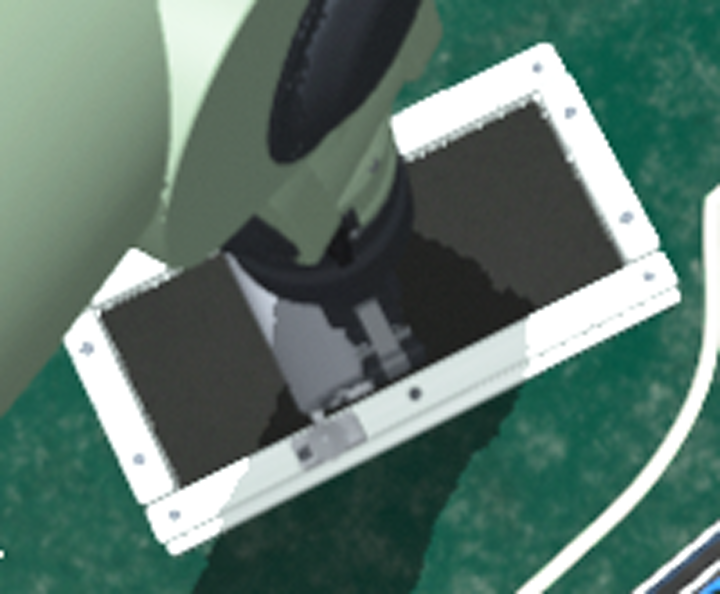

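Emit:
{"op": "carry_out", "data": {"deltas": [0,0,0.01,0,0,0,0.6,0,0,0.017,0,0,0,0.6,0.005,0,0.019,0,0,0,0.6,0.025,0,0.019,0,0,0,0.6,0.05,0,0.018,0,0,0,0.6,0.08,0,0.018,0,0,0,0.6,0.11,0,0.018,0,0,0,0.6,0.135,0,0.018,0,0,0,0.6,0.152,0,0.018,0,0,0,0.6,0.155,0,0.018,0,0,0,0.6]}}

```text
time_s: 12.9
tool_pos: [467.7, -222.7, 241.8]
tool_rot: [[-0.309, 0.951, 0.004], [0.951, 0.309, -0.006], [-0.007, 0.002, -1.0]]
force: [-4.0, -2.1, 21.9]
grip_width: 51.2
```

```bash
python3 -c "
from st import *
print(ax([247,385]))
show()
goal(-46,0,250)"
```

```text
[-24.17576201 -41.53372937]
t 12.9 pos [ 467.7 -222.7  241.8] track [-50.6   0.5] F [-4.05 -2.06 21.89] w 51.2 q [-0.59  0.44 -0.49  0.63 -0.    0.67]
goal [ 468.7 -227.1  250. ] frac [-0.0154 -0.0015 -0.0272] rot [0.0015 0.0068 0.0002]
```

Emit:
{"op": "carry_out", "data": {"deltas": [0,0,-0.01,0,0.003,0,0.6,0,0,-0.03,0,0.006,0,0.6,0,0,-0.1,0,0.006,0,0.6,0,0,-0.22,0,0.006,0,0.6,-0.05,-0.05,-0.35,0,0.006,0,0.6,-0.13,-0.13,-0.45,0,0.006,0,0.6,-0.24,-0.23,-0.52,0,0.006,0,0.6,-0.35,-0.33,-0.55,0,0.006,0,0.6,-0.46,-0.42,-0.55,0,0.006,0,0.6,-0.56,-0.52,-0.55,0,0.006,0,0.6]}}

```text
time_s: 13.9
tool_pos: [370.0, -431.2, 408.1]
tool_rot: [[-0.309, 0.951, 0.002], [0.951, 0.309, -0.001], [-0.001, 0.002, -1.0]]
force: [0.8, 0.2, 0.1]
grip_width: 51.4
```

```bash
python3 pic.py 9
```

```text
t 13.9 pos [ 370.  -431.2  408.1] track [ 117.6 -156.9] F [0.81 0.25 0.14] w 51.4 q [-0.99  0.36 -0.14  1.07  0.    0.26]
```

View pics/top9.png

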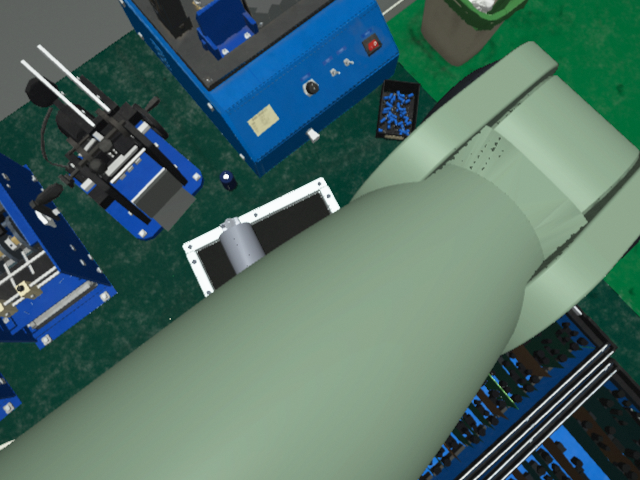

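View pics/scene9c.png

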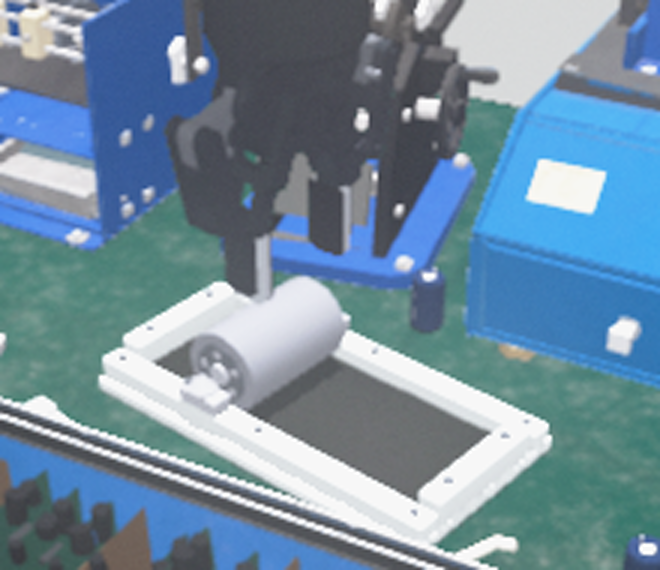

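Emit:
{"op": "carry_out", "data": {"deltas": [-0.03,-0.1,0,0,0,0,0.6,-0.05,-0.2,0,0,0,0,0.6,-0.08,-0.3,0,0,0,0,0.6,-0.1,-0.4,0,0,0,0,0.6,-0.12,-0.48,0,0,0,0,0.6,-0.14,-0.53,0,0,0,0,0.6,-0.14,-0.54,0,0,0,0,0.6,-0.14,-0.54,0,0,0,0,0.6,-0.14,-0.54,0,0,0,0,0.6,-0.14,-0.54,0,0,0,0,0.6]}}

```text
time_s: 15.0
tool_pos: [227.8, -522.2, 407.3]
tool_rot: [[-0.305, 0.952, 0.001], [0.952, 0.305, -0.001], [-0.002, 0.001, -1.0]]
force: [0.6, 0.8, -0.2]
grip_width: 51.1
```

```bash
python3 pic.py 10
```

```text
t 15.0 pos [ 227.8 -522.2  407.3] track [ 160.2 -320.2] F [ 0.55  0.85 -0.23] w 51.1 q [-1.29  0.36 -0.14  1.07  0.   -0.03]
```

View pics/top10c.png

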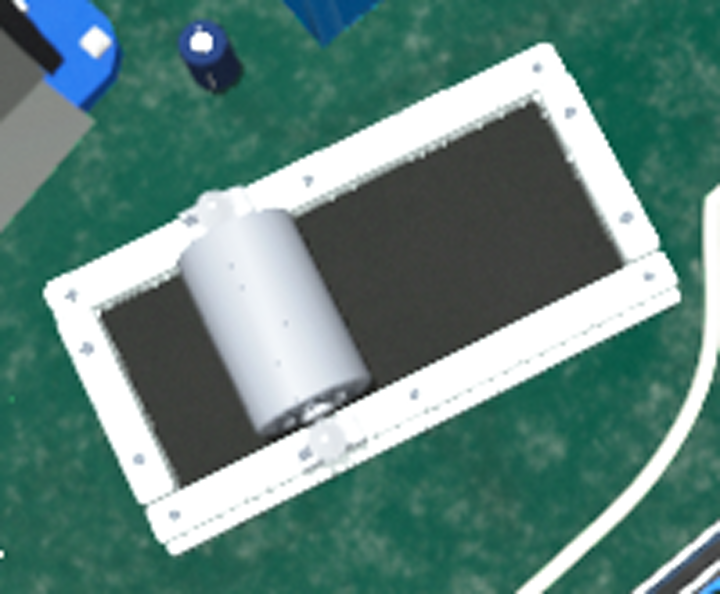

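View pics/scene10c.png

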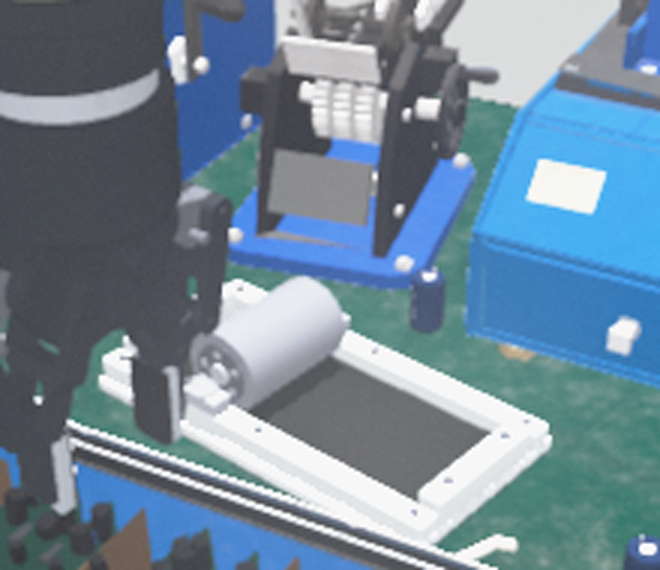

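```bash
cat > meas.py <<'E'
from st import *
import sys
def prof(g,A,B,n=12,half=6):
    # sample across line A->B (pixels); return offsets, mean profile per sample
    d=(B-A)/np.linalg.norm(B-A); nrm=np.array([d[1],-d[0]]); nrm*=np.sign(nrm[0])
    t=np.linspace(0,1,n); o=np.arange(-half,half+.01,.1)
    pts=(A+(B-A)*t[:,None])[:,None,:]+o[None,:,None]*nrm
    return o,nrm,pts,cv2.remap(g,pts[...,0].astype(np.float32),pts[...,1].astype(np.float32),cv2.INTER_LINEAR)
def strip():
    g=cv2.cvtColor(cv2.imread("pics/top0.png"),cv2.COLOR_BGR2GRAY).astype(np.float32)
    A,B=proj(W(T,[[p[3],38,12],[p[3],-38,12]]))
    o,n,pts,v=prof(g,A,B); w=np.clip(v-v.min(1,keepdims=True)-20,0,None); c=(w*o).sum(1)/w.sum(1)
    q=A+(B-A)*np.linspace(0,1,12)[:,None]+c[:,None]*n
    Q=np.array([track_of(x) for x in back(q,12)]); return np.polyfit(Q[:,1],Q[:,0],1)
def roller(f,rx,lo=-40,hi=25):
    g=cv2.cvtColor(cv2.imread(f),cv2.COLOR_BGR2GRAY).astype(np.float32)
    C=track_of(-P["top"]["R"].T@P["top"]["t"]); h=-(P["top"]["R"].T@P["top"]["t"])[2]
    obs={}
    for sd in(-1,1):
        # tangent angle in x-z plane from camera to circle at (rx,42)
        dx,dz=C[0]-rx,h-42; D=np.hypot(dx,dz); phi=np.arctan2(dz,dx)+(-sd)*np.arccos(30/D)
        tx,tz=rx+30*np.cos(phi),42+30*np.sin(phi)
        A,B=proj(W(T,[[tx,hi,tz],[tx,lo,tz]]))
        o,n,pts,v=prof(g,A,B,half=8)
        # strongest gradient, threshold half
        gr=np.gradient(cv2.GaussianBlur(v,(15,1),0),axis=1)*(-sd)
        i=gr.argmax(1); q=pts[np.arange(12),i]
        Q=np.array([track_of(x) for x in back(q,tz)]); obs[sd]=(Q[:,0]-tx,Q[:,1],tz)
    res=[]
    for sd in(-1,1):
        e,y,tz=obs[sd]; m=abs(e-np.median(e))<2; res.append(np.polyfit(y[m],e[m],1)); print(sd,"tz",round(tz,1),"dev",e.round(1))
    r=np.mean(res,0); return r[0],rx+r[1],res
k,c=strip(); print("strip slope deg",np.rad2deg(k),"x at y=0",c)
for f,rx,lo,hi in ((sys.argv[1],float(sys.argv[2]),-35,35),):
    s,x,res=roller(f,rx,lo,hi); print(f,"roller x",x,"slope deg",np.rad2deg(s),res,"rel x",x-c,"rel ang",np.rad2deg(s-k))
E
python3 meas.py pics/top0.png 61; python3 meas.py pics/top10.png -45
```

```text
strip slope deg 0.3055340330656222 x at y=0 -48.908229244274985
-1 tz 40.5 dev [1.9 1.7 1.6 1.4 1.4 1.4 1.6 1.  1.2 1.2 0.9 1. ]
1 tz 45.6 dev [ 0.7  0.5  0.5  0.5  0.   0.   0.   0.   0.2  0.5 -0.3 -0.3]
pics/top0.png roller x 61.77869093914491 slope deg 0.6827705440647794 [array([0.01213804, 1.36473937]), array([0.01169514, 0.1926425 ])] rel x 110.68692018341989 rel ang 0.3772365109991572
strip slope deg 0.3055340330656222 x at y=0 -48.908229244274985
-1 tz 44.2 dev [-0.3 -0.7 -0.3 -1.2 -0.8 -1.  -1.  -0.8 -1.2 -0.7 -1.5 -1.3]
1 tz 41.9 dev [-2.2 -1.9 -1.9 -2.2 -2.2 -2.6 -2.2 -2.4 -2.4 -2.4 -2.9 -2.4]
pics/top10.png roller x -46.61531733447406 slope deg 0.5626933481768122 [array([ 0.01143827, -0.91350829]), array([ 0.00820343, -2.31712638])] rel x 2.292911909800928 rel ang 0.25715931511118995
```

```bash
python3 - <<'E'
import cv2,numpy as np
a=cv2.imread("pics/top10.png");b=cv2.imread("pics/scene10.png");c=cv2.imread("pics/top0.png");d=cv2.imread("pics/scene0.png")
z=lambda i,x,y:cv2.resize(i[y:y+30,x:x+40],(390,290),interpolation=cv2.INTER_CUBIC)
cv2.imwrite("pics/z10.png",np.vstack([np.hstack([z(a,215,208),z(a,243,268)]),np.hstack([z(c,215,208),z(c,243,268)])]))
E
```

```text
(no output)
```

View pics/z10.png

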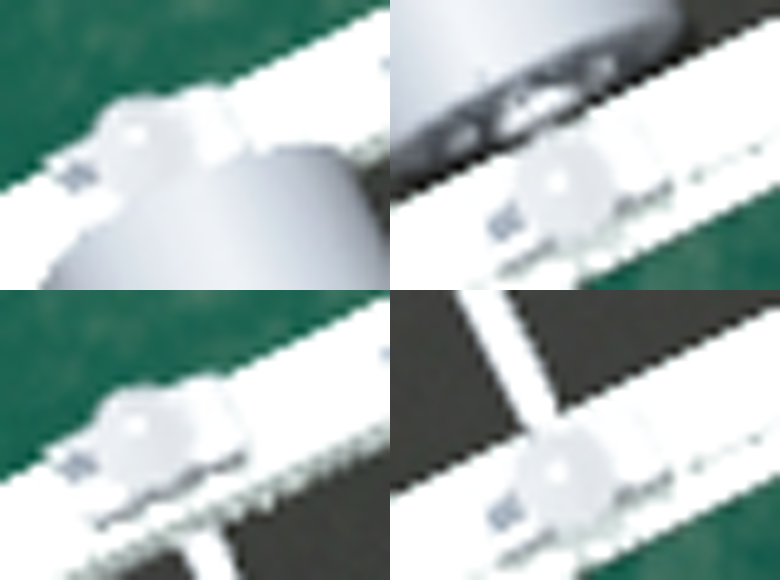

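```bash
python3 - <<'E'
from st import *
for q in back([[228.4,221.5],[260.1,286.5]],48): print(track_of(q))
E
```

```text
[-47.99059061  66.43596362]
[-48.97130091 -60.1355273 ]
```

```bash
python3 -c "
from st import *
goal(-42,3,400);goal(-42,3,250)"
```

```text
goal [ 472.7 -230.   400. ] frac [0.6792 1.075  0.024 ] rot [ 0.0006  0.0019 -0.0042]
goal [ 472.7 -230.   250. ] frac [0.6802 1.0747 0.524 ] rot [ 0.0006  0.0019 -0.0042]
```

Emit:
{"op": "carry_out", "data": {"deltas": [0.06,0.09,0,0,0,0,0.6,0.13,0.2,0,0,0,0,0.6,0.2,0.31,0,0,0,0,0.6,0.27,0.42,0,0,0,0,0.6,0.34,0.53,0,0,0,0,0.6,0.41,0.64,0,0,0,0,0.6,0.48,0.75,0,0,0,0,0.6,0.55,0.86,0,0,0.001,-0.002,0.6,0.6,0.95,0,0,0.002,-0.004,0.6,0.63,0.99,0,0,0.002,-0.004,0.6]}}

```text
time_s: 16.1
tool_pos: [454.5, -249.6, 407.4]
tool_rot: [[-0.312, 0.95, 0.001], [0.95, 0.312, 0.0], [0.0, 0.001, -1.0]]
force: [-0.0, -0.4, 0.0]
grip_width: 51.1
```

```bash
python3 -c "
from st import *
show();goal(-42,3,246)"
```

```text
t 16.1 pos [ 454.5 -249.6  407.4] track [-29.  -20.4] F [-0.04 -0.43  0.04] w 51.1 q [-0.64  0.27 -0.27  1.03  0.    0.61]
goal [ 472.7 -230.   246. ] frac [0.043  0.0775 0.5381] rot [ 0.0013 -0.      0.0031]
```

Emit:
{"op": "carry_out", "data": {"deltas": [0.02,0.04,0.05,0,0,0,0.6,0.04,0.077,0.13,0.001,0,0.003,0.6,0.043,0.077,0.22,0.001,0,0.003,0.6,0.043,0.077,0.31,0.001,0,0.003,0.6,0.043,0.077,0.39,0.001,0,0.003,0.6,0.043,0.077,0.45,0.001,0,0.003,0.6,0.043,0.077,0.49,0.001,0,0.003,0.6,0.043,0.077,0.515,0.001,0,0.003,0.6,0.043,0.077,0.525,0.001,0,0.003,0.6,0.043,0.077,0.53,0.001,0,0.003,0.6]}}

```text
time_s: 17.1
tool_pos: [472.8, -230.3, 248.7]
tool_rot: [[-0.309, 0.951, 0.001], [0.951, 0.309, -0.0], [-0.001, 0.001, -1.0]]
force: [-0.5, 0.3, 0.3]
grip_width: 51.4
```

```bash
python3 -c "
from st import *
show();goal(-42,3,239)"
```

```text
t 17.1 pos [ 472.8 -230.3  248.7] track [-41.7   3. ] F [-0.49  0.34  0.29] w 51.4 q [-0.59  0.44 -0.46  0.66  0.    0.66]
goal [ 472.7 -230.   239. ] frac [0.0009 0.0001 0.0324] rot [0.0007 0.0005 0.    ]
```

Emit:
{"op": "carry_out", "data": {"deltas": [0,0,0.012,0,0,0,0.6,0,0,0.022,0,0,0,0.6,0,0,0.031,0,0,0,0.6,0,0,0.032,0,0,0,0.6,0.004,0,0.032,0,0,0,0.6,0.009,0,0.032,0,0,0,0.6,0.013,0,0.032,0,0,0,0.6,0.015,0,0.032,0,0,0,0.6,0.015,0,0.032,0,0,0,0.6,0.015,0,0.032,0,0,0,0.6]}}

```text
time_s: 18.1
tool_pos: [472.2, -227.3, 241.9]
tool_rot: [[-0.309, 0.951, 0.003], [0.951, 0.309, -0.005], [-0.006, 0.002, -1.0]]
force: [-3.7, -1.0, 18.9]
grip_width: 50.9
```

```bash
python3 -c "
from st import *
show()"
```

```text
t 18.1 pos [ 472.2 -227.3  241.9] track [-44.8   3.3] F [-3.75 -0.96 18.9 ] w 50.9 q [-0.59  0.45 -0.48  0.64 -0.    0.67]
```

Emit:
{"op": "carry_out", "data": {"deltas": [0,0,-0.01,0,0.003,0,0.6,0,0,-0.03,0,0.006,0,0.6,0,0,-0.1,0,0.006,0,0.6,0,0,-0.22,0,0.006,0,0.6,-0.05,-0.07,-0.35,0,0.006,0,0.6,-0.12,-0.17,-0.45,0,0.006,0,0.6,-0.2,-0.29,-0.52,0,0.006,0,0.6,-0.28,-0.41,-0.55,0,0.006,0,0.6,-0.35,-0.53,-0.55,0,0.006,0,0.6,-0.42,-0.65,-0.55,0,0.006,0,0.6]}}

```text
time_s: 19.1
tool_pos: [323.8, -407.5, 408.1]
tool_rot: [[-0.309, 0.951, 0.002], [0.951, 0.309, -0.0], [-0.001, 0.002, -1.0]]
force: [0.4, -0.7, 0.0]
grip_width: 51.4
```

Emit:
{"op": "carry_out", "data": {"deltas": [-0.06,-0.1,0,0,0,0,0.6,-0.13,-0.2,0,0,0,0,0.6,-0.19,-0.3,0,0,0,0,0.6,-0.25,-0.4,0,0,0,0,0.6,-0.28,-0.45,0,0,0,0,0.6,-0.28,-0.45,0,0,0,0,0.6,-0.28,-0.45,0,0,0,0,0.6,-0.28,-0.45,0,0,0,0,0.6,-0.28,-0.45,0,0,0,0,0.6,-0.28,-0.45,0,0,0,0,0.6]}}

```text
time_s: 20.1
tool_pos: [222.2, -528.3, 408.1]
tool_rot: [[-0.31, 0.951, 0.002], [0.951, 0.31, -0.0], [-0.001, 0.002, -1.0]]
force: [0.4, -0.5, -0.6]
grip_width: 51.1
```

```bash
python3 pic.py 11; python3 meas.py pics/top11.png -47;  python3 meas.py pics/top11.png -48; python3 meas.py pics/top10.png -47;python3 -c "
from st import *
goal(-43,3,400);goal(-43,3,247)"
```

```text
t 20.1 pos [ 222.2 -528.3  408.1] track [ 164.3 -327.5] F [ 0.43 -0.49 -0.55] w 51.1 q [-1.3   0.37 -0.13  1.08  0.   -0.05]
strip slope deg 0.3055340330656222 x at y=0 -48.908229244274985
-1 tz 44.3 dev [ 0.  -0.3 -0.2 -0.7 -0.5 -0.3 -0.7 -0.2 -0.8 -0.5 -1.3 -1. ]
1 tz 41.8 dev [-1.7 -1.7 -1.6 -1.7 -1.5 -1.7 -1.9 -1.7 -2.1 -1.9 -1.7 -1.9]
pics/top11.png roller x -48.15298562064129 slope deg 0.45038519541950917 [array([ 0.01241033, -0.54642224]), array([ 0.00331108, -1.75954901])] rel x 0.7552436236336959 rel ang 0.14485116235388698
strip slope deg 0.3055340330656222 x at y=0 -48.908229244274985
-1 tz 44.3 dev [ 1.2  0.3  0.7  0.3  0.5  0.8  0.2  0.8  0.2  0.5 -0.3  0. ]
1 tz 41.8 dev [-0.5 -0.7 -0.5 -0.9 -0.7 -0.7 -1.  -0.9 -0.9 -0.9 -0.7 -0.9]
pics/top11.png roller x -48.15887542032788 slope deg 0.4364278249977773 [array([0.01150104, 0.43978835]), array([ 0.00373317, -0.75753919])] rel x 0.7493538239471036 rel ang 0.13089379193215514
strip slope deg 0.3055340330656222 x at y=0 -48.908229244274985
-1 tz 44.3 dev [1.7 1.2 1.5 0.7 1.2 0.8 1.  1.2 0.7 1.  0.7 0.7]
1 tz 41.8 dev [-0.2  0.   0.  -0.3 -0.2 -0.5 -0.2 -0.5 -0.5 -0.3 -1.  -0.5]
pics/top10.png roller x -46.661886917413256 slope deg 0.5730740850074658 [array([0.0107399 , 1.03171264]), array([ 0.00926416, -0.35548648])] rel x 2.246342326861729 rel ang 0.26754005194184366
goal [ 472.4 -229.1  400. ] frac [0.6908 1.1032 0.0284] rot [0.002  0.0011 0.0008]
goal [ 472.4 -229.1  247. ] frac [0.6914 1.1022 0.5384] rot [0.002  0.0011 0.0008]
```

View pics/top11c.png

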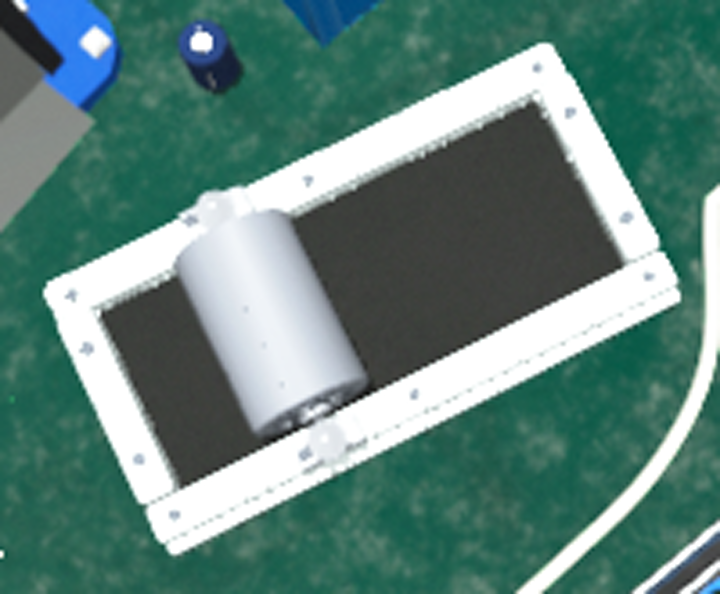

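```bash
python3 - <<'E'
from st import *
a=cv2.imread("pics/top11.png")
x0,y0,s=236,262,16
z=cv2.resize(a[y0:y0+36,x0:x0+44],None,fx=s,fy=s,interpolation=cv2.INTER_CUBIC)
z=np.clip((z.astype(float)-60)*1.25,0,255).astype(np.uint8)
def pl(L,col):
    q=((proj(W(T,L))+.5-[x0,y0])*s-.5).round().astype(int); cv2.polylines(z,[q],True,col,1)
for rx in(-48.16,):
  for r in(30,4):
    y=-44.5 if r==30 else -48.5
    th=np.linspace(0,6.28,60)
    pl([[rx+r*np.cos(t)-0.0,y,42+r*np.sin(t)] for t in th],(0,0,255))
pl([[-48.0,66.4,48],[-49,-60.1,48]],(0,255,255))
cv2.imwrite("pics/z11.png",z)
E
```

```text
(no output)
```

View pics/z11.png

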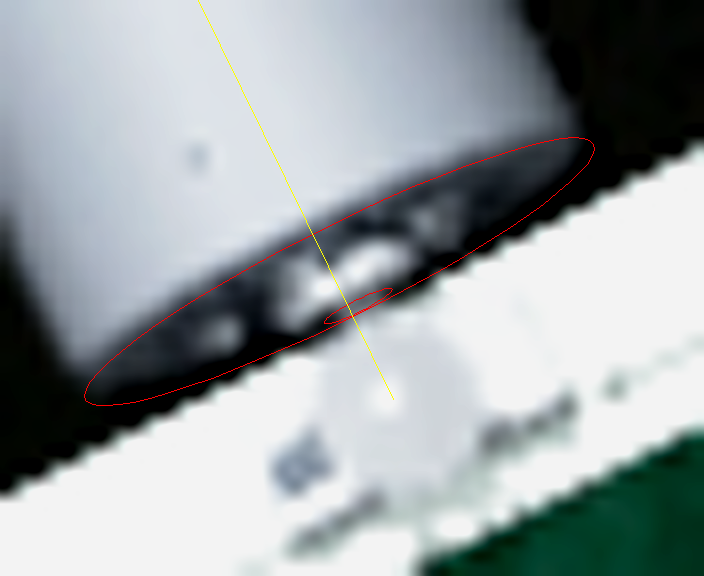

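```bash
python3 - <<'E'
from st import *
a=cv2.imread("pics/scene9.png"); b=cv2.imread("pics/scene11.png")
x0,y0,s=268,222,10
f=lambda a:cv2.resize(a[y0:y0+40,x0:x0+60],None,fx=s,fy=s,interpolation=cv2.INTER_CUBIC)
x0,y0,s=262,205,8
z=cv2.resize(b[y0:y0+60,x0:x0+80],None,fx=s,fy=s,interpolation=cv2.INTER_CUBIC)
z=np.clip((z.astype(float)-60)*1.3,0,255).astype(np.uint8)
def pl(L,col):
    q=((proj(W(T,L),"scene")+.5-[x0,y0])*s-.5).round().astype(int); cv2.polylines(z,[q],True,col,1)
th=np.linspace(0,6.28,60)
for rx,c in((-48.16,(0,0,255)),): pl([[rx+30*np.cos(t),-44.5,42+30*np.sin(t)] for t in th],c); pl([[rx+30*np.cos(t),49.5,42+30*np.sin(t)] for t in th],c)
pl([[-48.0,66.4,48],[-49,-60.1,48]],(0,255,255))
cv2.imwrite("pics/zs11.png",z)
E
```

```text
(no output)
```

View pics/zs11.png

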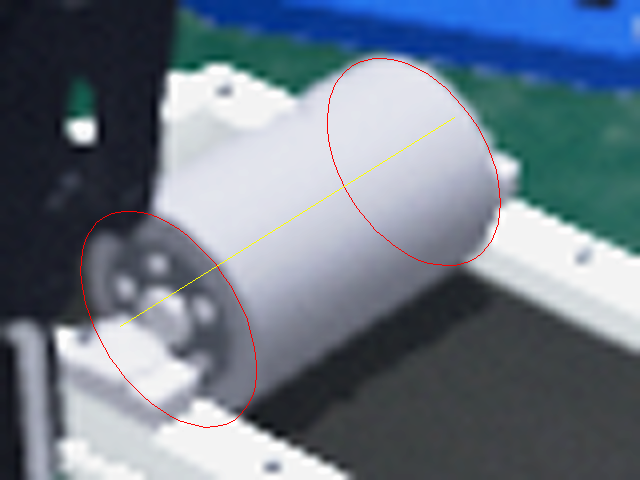

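Emit:
{"op": "carry_out", "data": {"deltas": [0.06,0.09,0,0,0,0,0.6,0.13,0.2,0,0,0,0,0.6,0.2,0.31,0,0,0,0,0.6,0.27,0.42,0,0,0,0,0.6,0.34,0.53,0,0,0,0,0.6,0.41,0.64,0,0,0,0,0.6,0.48,0.75,0,0,0,0,0.6,0.55,0.86,0,0.001,0.001,0,0.6,0.62,0.97,0,0.002,0.001,0.001,0.6,0.65,0.99,0,0.002,0.001,0.001,0.6]}}

```text
time_s: 21.2
tool_pos: [445.7, -248.6, 408.6]
tool_rot: [[-0.313, 0.95, 0.001], [0.95, 0.313, 0.0], [0.0, 0.001, -1.0]]
force: [-0.2, 0.2, -0.0]
grip_width: 51.5
```

```bash
python3 -c "
from st import *
show();goal(-43.5,3,248.5)"
```

```text
t 21.2 pos [ 445.7 -248.6  408.6] track [-32.7 -28.4] F [-0.22  0.21 -0.03] w 51.5 q [-0.65  0.25 -0.29  1.03  0.    0.6 ]
goal [ 472.3 -228.6  248.5] frac [0.0356 0.1042 0.5339] rot [ 0.0012 -0.      0.0041]
```

Emit:
{"op": "carry_out", "data": {"deltas": [0.02,0.05,0.05,0,0,0,0.6,0.03,0.104,0.13,0.001,0,0.004,0.6,0.036,0.104,0.22,0.001,0,0.004,0.6,0.036,0.104,0.31,0.001,0,0.004,0.6,0.036,0.104,0.39,0.001,0,0.004,0.6,0.036,0.104,0.45,0.001,0,0.004,0.6,0.036,0.104,0.49,0.001,0,0.004,0.6,0.036,0.104,0.515,0.001,0,0.004,0.6,0.036,0.104,0.53,0.001,0,0.004,0.6,0.036,0.104,0.534,0.001,0,0.004,0.6]}}

```text
time_s: 22.2
tool_pos: [472.3, -228.7, 248.6]
tool_rot: [[-0.309, 0.951, 0.001], [0.951, 0.309, -0.0], [-0.0, 0.0, -1.0]]
force: [0.2, -0.4, 0.1]
grip_width: 51.4
```

```bash
python3 -c "
from st import *
show();goal(-43.5,3,239)"
```

```text
t 22.2 pos [ 472.3 -228.7  248.6] track [-43.4   3. ] F [ 0.2  -0.41  0.07] w 51.4 q [-0.59  0.44 -0.47  0.66  0.    0.67]
goal [ 472.3 -228.6  239. ] frac [0.0003 0.0001 0.032 ] rot [ 0.0004  0.0003 -0.    ]
```

Emit:
{"op": "carry_out", "data": {"deltas": [0,0,0.012,0,0,0,0.6,0,0,0.022,0,0,0,0.6,0,0,0.031,0,0,0,0.6,0,0,0.032,0,0,0,0.6,0.003,0,0.032,0,0,0,0.6,0.006,0,0.032,0,0,0,0.6,0.009,0,0.032,0,0,0,0.6,0.01,0,0.032,0,0,0,0.6,0.01,0,0.032,0,0,0,0.6,0.01,0,0.032,0,0,0,0.6]}}

```text
time_s: 23.2
tool_pos: [472.1, -227.2, 241.9]
tool_rot: [[-0.308, 0.951, 0.003], [0.951, 0.308, -0.006], [-0.006, 0.001, -1.0]]
force: [-4.9, -2.0, 18.1]
grip_width: 51.2
```

Emit:
{"op": "carry_out", "data": {"deltas": [0,0,-0.01,0,0.003,0,0.6,0,0,-0.03,0,0.006,0,0.6,0,0,-0.1,0,0.006,0,0.6,0,0,-0.22,0,0.006,0,0.6,-0.05,-0.07,-0.35,0,0.006,0,0.6,-0.12,-0.17,-0.45,0,0.006,0,0.6,-0.2,-0.29,-0.52,0,0.006,0,0.6,-0.28,-0.41,-0.55,0,0.006,0,0.6,-0.35,-0.53,-0.55,0,0.006,0,0.6,-0.42,-0.65,-0.55,0,0.006,0,0.6]}}

```text
time_s: 24.2
tool_pos: [323.9, -407.3, 408.1]
tool_rot: [[-0.309, 0.951, 0.002], [0.951, 0.309, -0.0], [-0.001, 0.002, -1.0]]
force: [-0.1, -0.5, 0.2]
grip_width: 51.1
```

Emit:
{"op": "carry_out", "data": {"deltas": [-0.06,-0.1,0,0,0,0,0.6,-0.13,-0.2,0,0,0,0,0.6,-0.19,-0.3,0,0,0,0,0.6,-0.25,-0.4,0,0,0,0,0.6,-0.28,-0.45,0,0,0,0,0.6,-0.28,-0.45,0,0,0,0,0.6,-0.28,-0.45,0,0,0,0,0.6,-0.28,-0.45,0,0,0,0,0.6,-0.28,-0.45,0,0,0,0,0.6,-0.28,-0.45,0,0,0,0,0.6]}}

```text
time_s: 25.2
tool_pos: [222.2, -528.2, 408.2]
tool_rot: [[-0.31, 0.951, 0.002], [0.951, 0.31, -0.0], [-0.001, 0.002, -1.0]]
force: [0.7, 0.2, 0.2]
grip_width: 51.3
```

```bash
python3 pic.py 12; python3 meas.py pics/top12.png -48.5
```

```text
t 25.2 pos [ 222.2 -528.2  408.2] track [ 164.2 -327.4] F [0.69 0.23 0.24] w 51.3 q [-1.3   0.37 -0.13  1.08  0.   -0.05]
strip slope deg 0.3055340330656222 x at y=0 -48.908229244274985
-1 tz 44.3 dev [0.7 0.7 0.8 0.3 0.5 0.2 0.5 0.3 0.2 0.3 0.  0.2]
1 tz 41.8 dev [-0.2 -0.2 -0.2 -0.5 -0.2 -0.7 -0.7 -0.2 -0.9 -1.  -1.2 -1. ]
pics/top12.png roller x -48.58595983469339 slope deg 0.6703613021285376 [array([0.0090082 , 0.39680125]), array([ 0.01439182, -0.56872092])] rel x 0.3222694095815939 rel ang 0.3648272690629154
```

View pics/top12.png

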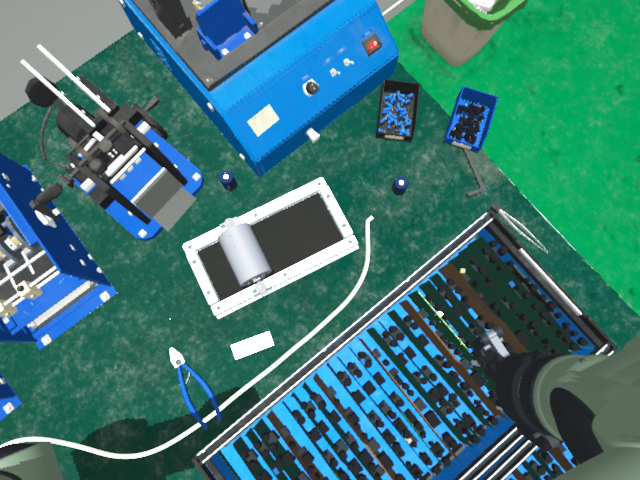

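The roller lies across the track at about (245,253), in line with the pointer tips at (228,221) and (260,286). By measurement it is within about 0.3 mm and 0.4° of the station. The capacitors at (227,180) and (401,185) and the gauge at (252,345) have not moved, and the arm is clear.

```bash
python3 -c "
from workcell import *
print(hand_in())"
```

```text
the job is handed in; nothing more can be done
None
```

The roller is lying across the track at the measuring station, and I handed the job in at about 25 s with the arm well clear.

**How it was moved:** I first pushed from behind on the upper half. The high fingertip friction lifted the fingers, with about 25 N upward force, and the roller only went about 10 mm. I then stroked the top with the two fingertips in four passes and two small corrections. Over one full pass the fingers moved about 49 mm and the axle about 24 mm, which is rolling rather than sliding. The highest wrist force I read, at the ends of moves, was about 33 N.

**Last checks (top camera):**
- **Position:** the axle is about 0.3 mm from the station's strip line and about 0.1 mm from the line between the pointer tips. A reading by eye before the last correction, of the axle's bright end against the pointer line, suggested 1 to 1.5 mm instead. I did not repeat it afterwards.
- **Squareness:** the roller is within about 0.4° of the station line, roughly the limit of what the measurement can resolve.
- **Scene camera:** this did not serve as a fine check, because the model outline sat slightly off in that view.
- **Surroundings:** the capacitors and the gauge look unmoved in the picture.

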